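# Cover the round flask and hold it down in the touch mixer

### The arm

A 6-joint arm with a two-finger parallel gripper is mounted at the origin on the work surface. World frame = base frame: x ahead of the robot, y to its left, z up, the work surface at z = 0. Lengths are in m, angles in rad, forces in N, time in s.
With the tool pointing down it reaches from about 0.375 to 0.9 m from the base axis. Payload 3.1 kg.
Tool frame: the origin (TCP) lies between the finger pads; the fingertips stand 8 mm ahead of it and the grasp point (between the pads) lies 11 mm behind it; z points along the fingers, y is the line along which they close (so a half turn about z gives the same grasp; the last joint's range is limited). The gripper opens to 87 mm and grips with 3 to 60 N. Pads are 19 mm wide; open, the fingers measure 117 mm over their backs; the gripper's body (75 mm by 190 mm) begins 51 mm behind the grasp point.
Start: joints at [-1.3, 0.527, 1.433, -0, 1.181, -0.178], TCP at [0.271, -0.563, 0.231] pointing down, gripper open.
Joint ranges: [-3.08, 3.08], [-0.75, 2.2], [0.22, 2.44], [-1.43, 4.57], [0, 2.65], [-2.85, 2.85]. Speed limits (rad/s): [2.79, 2.79, 3.14, 3.14, 3.14, 3.14].

### API

Orientations are given as a unit quaternion [x, y, z, w].
In Python, from rig import robot, vision, job gives the robot as it stands.
- The arm moves only by the shell command python3 -m handwheel 'ROWS' [OPENING] [FORCE]. ROWS is JSON, a list of rows, each a list of 4 numbers: the shift along the tool's x, y, z as a fraction of full scale, then the turn about the tool's z as a fraction of full scale. A call has 1 to 20 rows; each row is the pose to reach, as a shift and turn from the pose commanded when the call began, along the tool's axes at that moment, turning the shorter way round; what a row does not reach only later rows make up. Full scale, the value 1, is 300 mm for a shift and 2 pi rad for a turn. A row lasts 1/12 s, in which the tool goes at most 41.7 mm and 7.16 degrees, less where a joint would pass 70% of its speed; a pose out of reach is approached as far as the arm can. A call with a number of a shift or a turn outside -1 to 1 is refused whole. A call with a gripper value outside its range is refused whole. OPENING is the opening in per cent of the stroke, from 0 (shut) to 100 (fully open), set as the call begins (- or left out, the last holds). The fingers move at their own pace and stop on an object; FORCE is the grip in N (left out, the last holds). Time passes only in rows, so rows that repeat a pose let the fingers close. It gives the time, the measured TCP pose, the force, the opening and the grip force at its end, in the units of the state.
- robot.get_obs(): the state, without advancing time (a new reading comes with each control period).
- vision.camera(name): name is "scene" or "side" or "wrist"; returns a dict with "frame" (400x640x3 uint8, red, green, blue), "K" (3x3 intrinsics, pixels), "cam_to_world" (4x4, takes a point from camera to world coordinates); the wrist camera has in their place "hand_eye" (4x4, takes a point from camera to tool coordinates, whose origin is the TCP and whose axes are the flange's). Camera axes: x right, y down, z forward; pixel columns grow to the right and rows downward; lengths in m; the calibration is good to about 2 mm. A picture is of the moment at which its call begins: read the wrist's pose just before it. There is no depth.
- job.hand_in(): hands the job in; it is judged then, once.
Trained networks look in the newest picture that a camera, given by its name, has taken for a name from the list of things; names that differ only in an ending like _2 or _b are one class to them, and where a whole thing is asked for, a point or a joint stands for the part that bears it (a point fixed in the world has none). Each returns a list of dicts, best first, with "conf" (0 to 1); they miss things now and then, are a little off and sometimes report something else, mostly with a low value. They report only what shows in the picture. A call takes as long as a camera call.
- vision.look_for(camera, label): "point" ([row, column] in pixels, amid what is visible of it).
- vision.outline_of(camera, label): "mask" (400x640 bool, what is visible of it) and "point" ([row, column] in pixels, amid what is visible of it).
The state is a dict: "time": time; "q": joint angles; "joint_velocities": joint speeds; "joint_torque": joint torques, N m; "position": TCP position; "tool_rot": TCP orientation; "ft_force": force on the tool from outside, world axes, zero at the start; "moment": the same for the moment, N m; "grip_width": finger opening in m; "grip_force": force on a finger pad.
Only numpy, scipy, OpenCV 4.12 (cv2) and the standard library are available. Lean on these libraries where they do the work, as an engineer would, in place of code of your own. Each camera call takes 0.05 s, during which the arm holds its last target. There are 200 camera calls.

### The job

The lotion in the round white flask has settled and must be shaken up for the next shot: set the loose metal-topped stopper into the flask's mouth so that it sits fully home and level, then, keeping the flask upright, stand it in the sprung rubber cup of the mixer and press it straight down until the cup is at the bottom of its travel, which keeps the mixer running. Finish there, still holding the stoppered flask pressed down, without letting go. Never press the cup down with the flask unstoppered, and leave the other things on the table where they are.

Things in the scene. Friction and masses are not known exactly. Their poses are not given: they have to be found in the camera images.
- flask_mid (a point): round opal-white glass flask, 95 mm high: ball body 72 mm across on a flat foot (32 mm across), straight neck of 40 mm outside diameter from 62 to 95 mm above the foot, to grip it by. 0.17 to 0.3 kg. Point: its centre, 47.5 mm above the foot; z: its axis, up. Stands left or right of the table's middle, the mixer on the other side
- flask_mouth (a point): centre of the flask's open mouth, in the plane of its rim, 95 mm above the foot; the hole is 28 mm across, the rim 6 mm thick; z is the flask's axis, up
- stopper_mid (a point): loose stopper of the flask, 31 mm high, standing plug-down on the table near the middle: white tapered plug (10 mm high, 16 mm across at its end, 24 mm at the top), aluminium flange (35 mm across, 5 mm thick), knob to grip (17 mm across, 16 mm high). Point: half-way up, 15.5 mm above the plug's end; z up its axis. Home, the flange rests on the rim, this point 5.5 mm above the mouth. 40 g
- cup_mouth (a point): centre of the mixer's round black rubber cup, in its rim plane, 122 mm above the table when free; moves down with the cup; z up. A flared ring, inside 60 mm across at the rim, narrowing downwards as a cone; the flask's round body sits in it with its foot about 12 mm below the rim plane and its centre about 35 mm above it when seated
- cup (a joint): how far the cup is pressed down against its spring: 0 when free, up to 0.010 m at the bottom stop. It starts to move at about 7 N and reaches the stop at about 16 N; the flask's own weight does not move it. The mixer runs as long as it is pressed by more than 6 mm
- mixer: the mixer, fixed to the table: a white cast body 125 mm wide (y) with a sloping grey control panel in front (-x), reaching 105 mm to the front and 65 mm to the back of the cup; body top 78 mm above the table. Origin on the table under the centre of the cup; yaw turns with the body
- jar: bystander: squat glass jar with metal cap, 60 mm across, 45 mm high; origin at the centre of its underside
- perfume: bystander: square amber perfume bottle with black cap, 30 x 50 mm, 96 mm high; origin at the centre of its underside
- lens: bystander: black camera lens standing on end, 74 mm across, 84 mm high; origin at the centre of its underside
- block: bystander: pine block 70 x 140 mm, 90 mm high; origin at the centre of its underside
- dropper: bystander: small amber bottle with black cap, 34 mm across, 88 mm high; origin at the centre of its underside
- clamp: bystander: dark steel spring clamp lying flat, about 130 x 70 mm, 22 mm high; origin at its pivot, on the table
- brush: bystander: flat dusting brush lying down, about 190 mm long; origin under it, on the table
- tape: bystander: roll of black cloth tape lying flat, 104 mm across, 48 mm high; origin at the centre of its underside

How it is judged:
On the way, in this order (a step that is already met when the one before it is completed fails the run):
1. the stopper sits home and level in the upright flask's mouth, and the cup is not pressed (z of stopper_mid in the frame of flask_mouth between 0.002 and 0.0085 m and distance between stopper_mid and flask_mouth below 0.0095 m and angle between the z axis of stopper_mid and the z axis of flask_mouth, either way round below 0.12 rad and angle between flask_mid's own z axis and vertical below 0.2 rad and value of joint cup below 0.004 m), for 0.2 s.
2. the stoppered flask stands upright in the cup and presses it down by more than 6 mm (z of stopper_mid in the frame of flask_mouth between 0.002 and 0.0085 m and distance between stopper_mid and flask_mouth below 0.0095 m and angle between the z axis of stopper_mid and the z axis of flask_mouth, either way round below 0.12 rad and horizontal distance between flask_mid and cup_mouth below 0.007 m and angle between flask_mid's own z axis and vertical below 0.12 rad and z of flask_mid in the frame of cup_mouth below 0.042 m and value of joint cup above 0.006 m), for 0.3 s.
At the end, for the whole second after the job is handed in: the robot still holds the flask (or its stopper) and presses it down: the cup is more than 6 mm down, the flask sits in it (axis within 7 mm, tilted less than 7 degrees, pressing with more than 6 N) and at rest, and the stopper is home within 3 mm in height and level with the rim to 7 degrees (all of step 2 and contact force between flask and mixer above 6 N and (contact force between any of the fingers, the arm and flask above 0.5 N or contact force between any of the fingers, the arm and stopper above 0.5 N) and linear speed of flask below 0.03 m/s); the arm keeps its last pose, push and grip.
It fails at once if the cup is pressed down with the flask unstoppered (value of joint cup above 0.006 m and not (z of stopper_mid in the frame of flask_mouth between 0 and 0.012 m and distance between stopper_mid and flask_mouth below 0.015 m)).
It fails at once if the flask is tipped over (more than 35 degrees) (angle between flask_mid's own z axis and vertical above 0.61 rad).
It fails at once if one of the other things on the table is moved by more than 30 mm (distance of any of jar, perfume, lens, block, dropper, clamp, brush, tape from where it was at the start of the episode above 0.03 m).
It also fails if it takes over 72 s, if anything falls off the work surface, if the arm or the gripper's body presses on something with over 40 N, if the wrist force passes 120 N, or if a joint passes its speed limit or range.

## Working session

There is one attempt and no reset: what is moved stays moved. The work goes in short steps, Python scripts to look and compute and a shell command to move; the robot and the scene stay as the last step left them, time stands still between calls to the robot, and variables do not carry over. Pictures are saved under pics/ and viewed, at most 10 in all, crops included, and the job is handed in when it is done.

```bash
ls; mkdir -p pics; cat > h.py <<'E'
import numpy as np, cv2
from rig import robot, vision, job
def snap(n):
    c=vision.camera(n); return c
def ray(c,p,T=None):
    T=np.array(c["cam_to_world"]) if T is None else T
    d=np.linalg.inv(np.array(c["K"]))@[p[1],p[0],1.]
    d=T[:3,:3]@d; return T[:3,3],d/np.linalg.norm(d)
def atz(c,p,z,T=None):
    o,d=ray(c,p,T); return o+d*(z-o[2])/d[2]
def tri(r):
    A=np.zeros((3,3));b=np.zeros(3)
    for o,d in r:
        P=np.eye(3)-np.outer(d,d);A+=P;b+=P@o
    x=np.linalg.solve(A,b); return x,[np.linalg.norm((np.eye(3)-np.outer(d,d))@(x-o)) for o,d in r]
E
python3 - <<'E'
from h import *
np.set_printoptions(precision=4,suppress=True)
cs={n:snap(n) for n in("scene","side")}
cv2.imwrite("pics/a.png",cs["scene"]["frame"][:,:,::-1]);cv2.imwrite("pics/b.png",cs["side"]["frame"][:,:,::-1])
H={"flask_mid":.0475,"flask_mouth":.095,"stopper_mid":.0155,"cup_mouth":.122,"mixer":.05,"jar":.022,"perfume":.048,"lens":.042,"block":.045,"dropper":.044,"clamp":.011,"brush":.01,"tape":.024}
for l,z in H.items():
    r=[]
    for n,c in cs.items():
        f=vision.look_for(n,l)[:2]
        for k in f: print(l,n,np.round(k["point"]),round(k["conf"],2),atz(c,k["point"],z))
        if f: r.append(ray(c,f[0]["point"]))
    if len(r)==2: print("   tri",*tri(r))
for n,c in cs.items(): print(n,np.array(c["cam_to_world"]))
print(robot.get_obs())
E
```

```text
pics
flask_mid scene [164. 367.] 0.6 [0.5678 0.2295 0.0475]
flask_mid side [281. 280.] 0.73 [0.573  0.2291 0.0475]
flask_mid side [274. 375.] 0.52 [0.3506 0.1487 0.0475]
   tri [0.5707 0.2292 0.0493] [np.float64(0.002181209749963704), np.float64(0.0021812097499636636)]
flask_mouth side [277. 280.] 0.61 [0.5632 0.2532 0.095 ]
stopper_mid scene [144. 305.] 0.46 [0.3259 0.1564 0.0155]
stopper_mid side [238. 319.] 0.66 [0.5212 0.0352 0.0155]
   tri [0.4592 0.1025 0.1307] [np.float64(0.050711230729318435), np.float64(0.0507112307293185)]
cup_mouth scene [232. 257.] 0.9 [ 0.5581 -0.24    0.122 ]
cup_mouth side [153. 329.] 0.54 [ 0.5587 -0.2299  0.122 ]
   tri [ 0.5582 -0.2381  0.1177] [np.float64(0.0023300808102856554), np.float64(0.0023300808102855826)]
mixer scene [244. 258.] 0.8 [ 0.5511 -0.2449  0.05  ]
mixer side [172. 334.] 0.91 [ 0.5379 -0.23    0.05  ]
mixer side [212. 265.] 0.28 [0.6915 0.0081 0.05  ]
   tri [ 0.5425 -0.2429  0.0384] [np.float64(0.002505965110292352), np.float64(0.0025059651102923965)]
jar scene [231. 347.] 0.68 [ 0.699  -0.0058  0.022 ]
jar scene [181. 413.] 0.22
[... 2032 characters left out ...]
-0.8175  1.1058]
 [ 0.      0.      0.      1.    ]]
side [[-0.9679 -0.1806  0.1749  0.3544]
 [-0.2509  0.6493 -0.7179  0.7951]
 [ 0.0161 -0.7388 -0.6738  0.8468]
 [ 0.      0.      0.      1.    ]]
{'time': 1.4, 'q': array([-1.3005,  0.5275,  1.4327,  0.    ,  1.1814, -0.1785]), 'joint_velocities': array([ 0.001 ,  0.0007, -0.0007,  0.0012, -0.0024, -0.0009]), 'joint_torque': array([  0.0002, -44.0008, -17.6979,   0.0634,   0.0505,  -0.    ]), 'position': array([ 0.2712, -0.5631,  0.2305]), 'tool_rot': array([ 0.9749,  0.2225,  0.    , -0.    ]), 'ft_force': array([-0.4878, -0.3411,  0.8901]), 'moment': array([-0.0059, -0.01  ,  0.0428]), 'grip_force': 0.0, 'grip_width': 0.0874437355476735}
```

View pics/a.png

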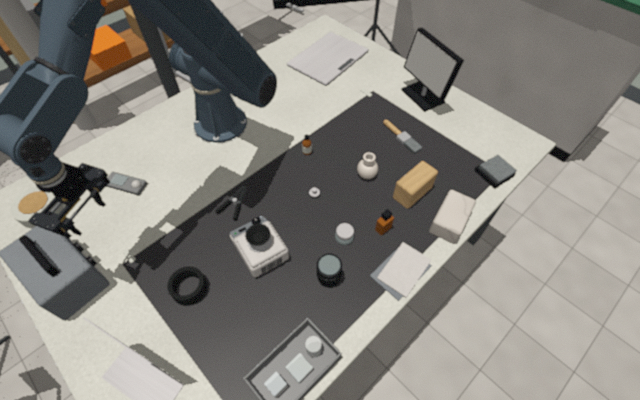

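View pics/b.png

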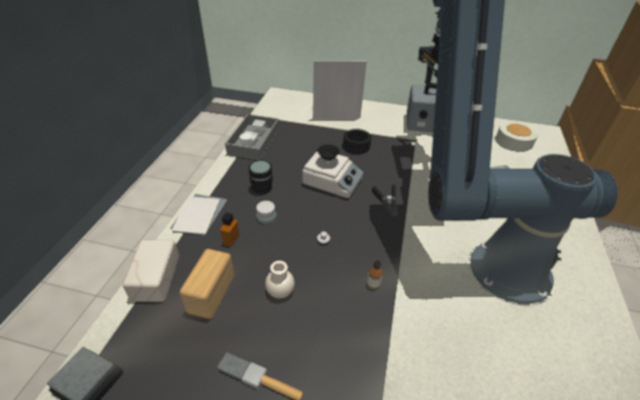

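The scene view shows the stopper at about [192,314], the flask at [164,367] and the cup at [232,257]. The side view has the stopper at [238,319]. The network mistook the dropper for the stopper in the scene view, so I'll use the pixels I read myself.

```bash
cat >> h.py <<'E'
from scipy.spatial.transform import Rotation as R
def go(p,yaw=None):
    """rows numbers to reach world p, with tool x at world yaw"""
    o=robot.get_obs(); M=R.from_quat(o["tool_rot"]).as_matrix()
    s=M.T@(np.array(p)-o["position"])/.3
    y0=np.arctan2(M[1,0],M[0,0]); t=0
    if yaw is not None: t=-(((yaw-y0)+np.pi/2)%np.pi-np.pi/2)/(2*np.pi)
    return np.round(s,4),round(t,4),"tool x yaw",round(y0,3),"rows",np.ceil(np.linalg.norm(s)*300/41.7),np.ceil(abs(t)/.0199)
def wrist():
    o=robot.get_obs(); c=vision.camera("wrist")
    T=np.eye(4);T[:3,:3]=R.from_quat(o["tool_rot"]).as_matrix();T[:3,3]=o["position"]
    return c,T@np.array(c["hand_eye"])
E
python3 - <<'E'
from h import *
a,b=snap("scene"),snap("side")
x,e=tri([ray(a,(192,314)),ray(b,(238,319))]);print(x,e,atz(a,(192,314),.0155),atz(b,(238,319),.0155))
print(go([.52,.035,.23],0.0)); print(wrist()[0]["hand_eye"])
E
```

```text
[0.51690616 0.0309858  0.01461108] [np.float64(0.006627364467930199), np.float64(0.006627364467930188)] [0.51083715 0.02833223 0.0155    ] [0.52210207 0.03624056 0.0155    ]
(array([ 1.6122, -1.4364,  0.0018]), np.float64(0.0714), 'tool x yaw', np.float64(0.449), 'rows', np.float64(16.0), np.float64(4.0))
[[-3.71208683e-04 -9.51866643e-01 -3.06512245e-01  8.50667733e-02]
 [ 9.99999922e-01 -3.93561252e-04  1.11224710e-05 -3.11547067e-04]
 [-1.31218452e-04 -3.06512217e-01  9.51866715e-01 -1.53884436e-01]
 [ 0.00000000e+00  0.00000000e+00  0.00000000e+00  1.00000000e+00]]
```

```bash
python3 -m handwheel '[[0.8,-0.72,0,0],[0.8,-0.72,0,0],[0.8,-0.72,0,0],[0.8,-0.72,0,0],[0.8,-0.72,0,0],[0.8,-0.72,0,0],[0.8,-0.72,0,0],[0.8,-0.72,0,0],[0.8,-0.72,0,0]]' 100
python3 -m handwheel '[[0.81,-0.716,0,0.0714],[0.81,-0.716,0,0.0714],[0.81,-0.716,0,0.0714],[0.81,-0.716,0,0.0714],[0.81,-0.716,0,0.0714],[0.81,-0.716,0,0.0714],[0.81,-0.716,0,0.0714],[0.81,-0.716,0,0.0714],[0.81,-0.716,0,0.0714],[0.81,-0.716,0,0.0714]]'
python3 - <<'E'
from h import *
c,T=wrist(); cv2.imwrite("pics/c.png",c["frame"][:,:,::-1])
for l,z in (("stopper_mid",.0155),("flask_mouth",.095),("flask_mid",.05)):
    for k in vision.outline_of("wrist",l)[:2]:
        m=k["mask"];ys,xs=np.where(m);print(l,k["point"],round(k["conf"],2),m.sum(),ys.min(),ys.max(),xs.min(),xs.max(),atz(c,k["point"],z,T))
b=snap("side");print(vision.look_for("side","stopper_mid")[:1])
E
```

```text
time: 2.3
position: [0.3941, -0.2583, 0.2305]
tool_rot: [0.974, 0.225, -0.0, -0.002]
ft_force: [-0.4, -0.1, -0.5]
grip_width: 0.0873
grip_force: 0.0
time: 3.13
position: [0.5211, 0.0373, 0.2307]
tool_rot: [1.0, 0.002, 0.001, -0.0]
ft_force: [0.8, 0.1, 0.5]
grip_width: 0.0873
grip_force: 0.0
stopper_mid [188.2, 325.6] 0.64 529 168 193 312 337 [0.50116007 0.02705632 0.0155    ]
flask_mouth [132.0, 152.2] 0.56 3978 98 160 106 191 [0.57935819 0.19792883 0.095     ]
flask_mid [130.3, 154.0] 0.91 4112 98 160 106 193 [0.57714343 0.22042563 0.05      ]
flask_mid [155.4, 618.6] 0.58 3709 113 194 578 639 [ 0.55146466 -0.30683598  0.05      ]
[]
```

View pics/c.png

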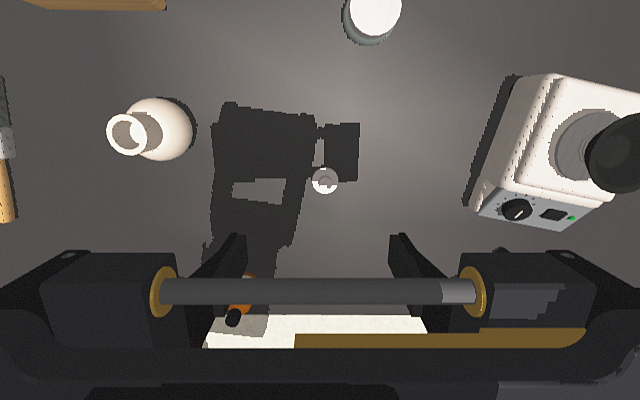

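The wrist view has the stopper at about [180.5,324.5], the flask's mouth ring at [135,127] and the cup cut off at the right edge. The outline point for the stopper is off because the mask includes other pixels, so I'll use the ring centres.

```bash
python3 - <<'E'
from h import *
c,T=wrist()
s=atz(c,(180.5,324.5),.014,T);print(s,atz(c,(135,127),.095,T))
print(robot.get_obs()["position"]); print(go([s[0],s[1],.12]))
E
```

```text
[0.50865105 0.0243608  0.014     ] [0.57546616 0.21794381 0.095     ]
[0.5191641  0.03321178 0.23057795]
(array([-0.0349,  0.0295,  0.3686]), 0, 'tool x yaw', np.float64(-0.002), 'rows', np.float64(3.0), np.float64(0.0))
```

```bash
python3 -m handwheel '[[-0.035,0.03,0.37,0],[-0.035,0.03,0.37,0],[-0.035,0.03,0.37,0],[-0.035,0.03,0.37,0],[-0.035,0.03,0.37,0],[-0.035,0.03,0.37,0],[-0.035,0.03,0.37,0]]' 60
python3 - <<'E'
from h import *
c,T=wrist(); cv2.imwrite("pics/d.png",c["frame"][:,:,::-1])
for k in vision.outline_of("wrist","stopper_mid")[:2]:
    m=k["mask"];ys,xs=np.where(m);p=((ys.min()+ys.max())/2,(xs.min()+xs.max())/2)
    print(k["point"],round(k["conf"],2),ys.min(),ys.max(),xs.min(),xs.max(),atz(c,p,.0155,T))
print(robot.get_obs()["position"])
E
```

```text
time: 4.07
position: [0.511, 0.0251, 0.1216]
tool_rot: [1.0, -0.0, 0.002, 0.0]
ft_force: [-0.3, 0.3, 0.3]
grip_width: 0.054
grip_force: 0.0
[203.2, 311.4] 0.91 181 216 296 332 [0.51225561 0.02867893 0.0155    ]
[0.51061896 0.02539699 0.12151325]
```

View pics/d.png

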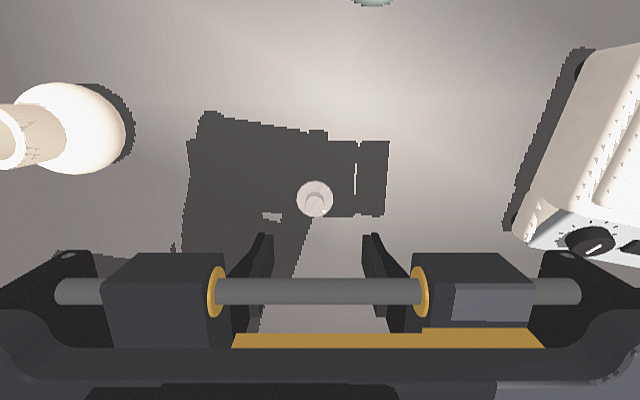

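The stopper's flange circle is centred at about [198.5,314.5] between the fingers, which puts it at (0.512, 0.0285). Next I descend and grip the knob.

```bash
python3 -m handwheel '[[0.003,-0.01,0.1,0],[0.003,-0.01,0.2,0],[0.003,-0.01,0.27,0],[0.003,-0.01,0.3,0],[0.003,-0.01,0.32,0],[0.003,-0.01,0.32,0],[0.003,-0.01,0.32,0]]'
python3 -m handwheel '[[0,0,0,0],[0,0,0,0],[0,0,0,0],[0,0,0,0],[0,0,0,0],[0,0,0,0],[0,0,0,0],[0,0,0,0]]' 0 20
python3 - <<'E'
from h import *
c,T=wrist(); o=robot.get_obs();print(o["position"],o["grip_width"],o["grip_force"])
E
```

```text
time: 4.75
position: [0.5107, 0.0286, 0.0245]
tool_rot: [1.0, 0.0, 0.001, 0.0]
ft_force: [0.5, -0.3, -0.4]
grip_width: 0.0526
grip_force: 0.0
time: 5.42
position: [0.5099, 0.0286, 0.0236]
tool_rot: [1.0, 0.0, 0.0, 0.0]
ft_force: [-0.3, -0.3, 0.5]
grip_width: 0.0151
grip_force: 20.0
[0.50990308 0.02859157 0.02361935] 0.014725360514575344 19.993452429771423
```

```bash
python3 -m handwheel '[[0,0,-0.2,0],[0,0,-0.4,0],[0,0,-0.6,0],[0.1,-0.2,-0.69,0],[0.22,-0.63,-0.69,0],[0.22,-0.63,-0.69,0],[0.22,-0.63,-0.69,0],[0.22,-0.63,-0.69,0],[0.22,-0.63,-0.69,0],[0.22,-0.63,-0.69,0],[0.22,-0.63,-0.69,0],[0.22,-0.63,-0.69,0],[0.22,-0.63,-0.69,0]]'
python3 - <<'E'
from h import *
c,T=wrist(); cv2.imwrite("pics/e.png",c["frame"][:,:,::-1]);print(robot.get_obs()["position"],robot.get_obs()["grip_width"])
for l,z in (("stopper_mid",.22),("flask_mouth",.095),("flask_mid",.0475)):
    for k in vision.outline_of("wrist",l)[:1]:
        m=k["mask"];ys,xs=np.where(m);p=((ys.min()+ys.max())/2,(xs.min()+xs.max())/2)
        print(l,k["point"],round(k["conf"],2),ys.min(),ys.max(),xs.min(),xs.max(),atz(c,p,z,T))
E
```

```text
time: 6.55
position: [0.5748, 0.2161, 0.2296]
tool_rot: [1.0, -0.001, -0.001, 0.0]
ft_force: [0.5, -1.0, -0.5]
grip_width: 0.015
grip_force: 20.0
[0.57501985 0.21606021 0.22975753] 0.01465547507173515
stopper_mid [244.9, 313.0] 0.61 218 272 294 341 [0.57656826 0.21651877 0.22      ]
flask_mouth [176.8, 311.8] 0.98 145 207 281 340 [0.58981538 0.22339392 0.095     ]
flask_mid [175.3, 311.0] 0.94 146 206 282 340 [0.57823378 0.22392888 0.0475    ]
```

View pics/e.png

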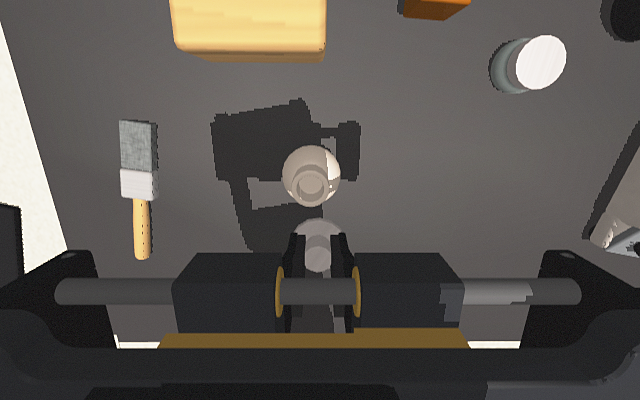

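The stopper is level in the fingers, around [240,317]. The mouth ring is near [185,311.5]. I'll zoom in to get both centres precisely.

```bash
python3 - <<'E'
import cv2
i=cv2.imread("pics/e.png")[135:285,260:370]
cv2.imwrite("pics/f.png",cv2.resize(i,None,fx=4,fy=4,interpolation=cv2.INTER_CUBIC))
E
```

```text
(no output)
```

View pics/f.png

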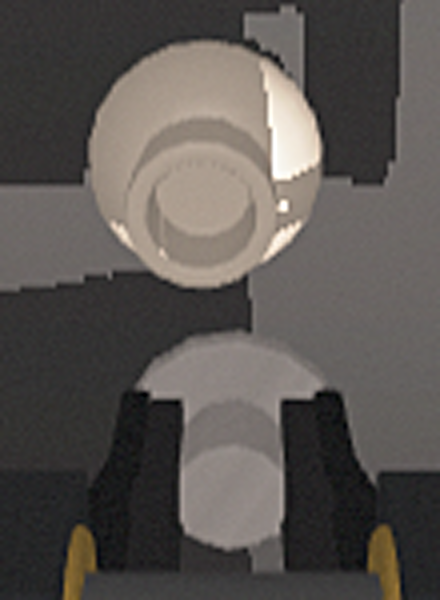

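The crop gives the mouth ring centre at [188.5,310.6] and the knob top centre at [259.3,318].

```bash
python3 - <<'E'
from h import *
c,T=wrist(); p=robot.get_obs()["position"];print(p)
m=atz(c,(188.5,310.6),.095,T);k=atz(c,(259.3,318),p[2]+.0074,T);print(m,k,m-k)
print(atz(c,(218,318),p[2]-.0086,T)-[.0175,0,0])
a=snap("scene");b=snap("side")
r=[]
for n in("scene","side"):
    f=vision.look_for(n,"flask_mouth");print(n,f[:1])
E
```

```text
[0.57572072 0.216702   0.23037113]
[0.57757564 0.22390908 0.095     ] [0.57722966 0.21665095 0.23777113] [ 0.00034598  0.00725813 -0.14277113]
[0.5782646  0.21659111 0.22177113]
scene [{'point': [168.8, 365.9], 'conf': 0.83}]
side [{'point': [279.4, 280.1], 'conf': 0.69}]
```

```bash
python3 -m handwheel '[[0,-0.024,0.1,0],[0,-0.024,0.2,0],[0,-0.024,0.3,0],[0,-0.024,0.33,0],[0,-0.024,0.33,0],[0,-0.024,0.33,0],[0,-0.024,0.33,0]]'
python3 - <<'E'
from h import *
c,T=wrist();print(robot.get_obs()["position"])
i=c["frame"][150:300,240:390,::-1]
cv2.imwrite("pics/g.png",cv2.resize(i,None,fx=3.5,fy=3.5,interpolation=cv2.INTER_CUBIC))
E
```

```text
time: 7.58
position: [0.5774, 0.2251, 0.1333]
tool_rot: [1.0, 0.0, 0.002, -0.0]
ft_force: [1.2, 0.6, -1.0]
grip_width: 0.0151
grip_force: 20.0
[0.57746022 0.22516415 0.13365435]
```

View pics/g.png

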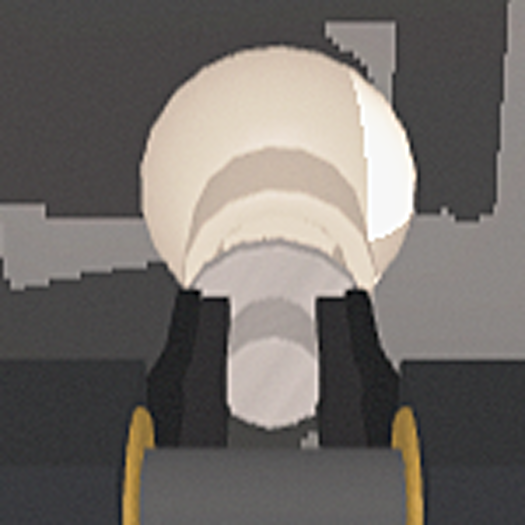

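```bash
python3 - <<'E'
from h import *
c,T=wrist(); p=robot.get_obs()["position"];print(p)
print(atz(c,(204.3,319.7),.095,T)-[.02,0,0],atz(c,(218,318.3),p[2]-.0086,T)-[.0175,0,0],atz(c,(150+383/3.5,318.3),p[2]+.0074,T))
E
```

```text
[0.57733527 0.22513117 0.13368013]
[0.57593985 0.22407043 0.095     ] [0.58008492 0.22510953 0.12508013] [0.57890548 0.22513177 0.14108013]
```

```bash
python3 -m handwheel '[[-0.01,0.003,0,0],[-0.01,0.003,0.02,0],[-0.01,0.003,0.035,0],[-0.01,0.003,0.05,0],[-0.01,0.003,0.06,0],[-0.01,0.003,0.07,0],[-0.01,0.003,0.076,0],[-0.01,0.003,0.082,0],[-0.01,0.003,0.082,0],[-0.01,0.003,0.082,0]]'
python3 - <<'E'
from h import *
c,T=wrist();o=robot.get_obs();print(o["position"],o["ft_force"])
i=c["frame"][150:300,240:390,::-1]
cv2.imwrite("pics/i.png",cv2.resize(i,None,fx=3.5,fy=3.5,interpolation=cv2.INTER_CUBIC))
E
```

```text
time: 8.52
position: [0.5738, 0.2242, 0.1086]
tool_rot: [1.0, 0.0, 0.001, -0.0]
ft_force: [-2.7, -1.6, 7.3]
grip_width: 0.0151
grip_force: 20.1
[0.57379885 0.22418691 0.10861521] [-1.29773257  0.01954477  7.30997522]
```

View pics/i.png

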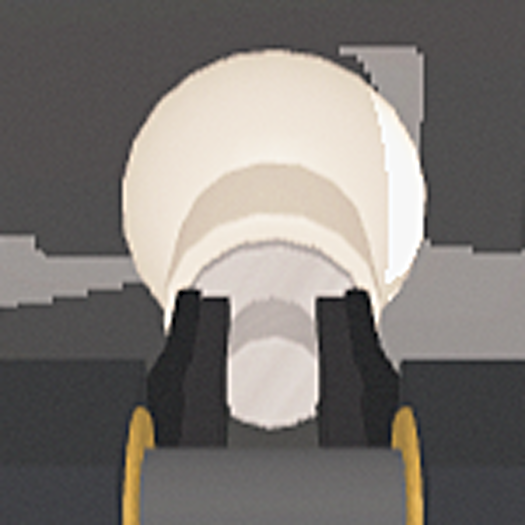

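The flange is centred on the rim in the view, the TCP is at the expected home height of 0.1086, and there is a light contact force. I'll release and check.

```bash
python3 -m handwheel '[[0,0,0,0],[0,0,0,0],[0,0,0,0],[0,0,0,0],[0,0,0,0],[0,0,0,0],[0,0,0,0],[0,0,0,0],[0,0,0,0],[0,0,0,0]]' 100
python3 - <<'E'
from h import *
c,T=wrist();o=robot.get_obs();print(o["position"],o["ft_force"],o["grip_width"])
i=c["frame"][130:300,220:410,::-1]
cv2.imwrite("pics/j.png",cv2.resize(i,None,fx=3,fy=3,interpolation=cv2.INTER_CUBIC))
for l in ("stopper_mid","flask_mid"):
    for k in vision.outline_of("wrist",l)[:1]:
        m=k["mask"];ys,xs=np.where(m);print(l,k["conf"],ys.min(),ys.max(),xs.min(),xs.max())
E
```

```text
time: 9.4
position: [0.5722, 0.2238, 0.1062]
tool_rot: [1.0, 0.0, -0.001, 0.0]
ft_force: [-0.5, -0.2, -0.1]
grip_width: 0.0734
grip_force: 0.0
[0.57210827 0.223839   0.10616873] [ 0.41274792 -0.0807783  -1.10397044] 0.07771761378111247
stopper_mid 0.98 222 276 324 377
flask_mid 0.59 165 261 283 377
```

View pics/j.png

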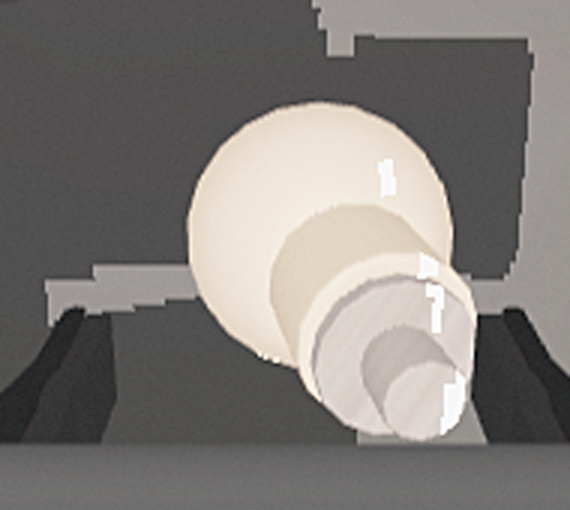

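The flask is leaning right (toward -y), with the mouth near [247,349] against the right finger as it opens. I'll close gently now to bring it upright.

```bash
python3 -m handwheel '[[0,0,0,0],[0,0,0,0],[0,0,0,0],[0,0,0,0],[0,0,0,0],[0,0,0,0]]' 45 3
python3 - <<'E'
from h import *
for _ in range(2):
    c,T=wrist();o=robot.get_obs();print(o["position"],o["ft_force"],o["grip_width"],o["grip_force"])
    for l in ("stopper_mid","flask_mid"):
        for k in vision.outline_of("wrist",l)[:1]:
            m=k["mask"];ys,xs=np.where(m);print(l,k["conf"],ys.min(),ys.max(),xs.min(),xs.max())
E
```

```text
time: 10.05
position: [0.5728, 0.2239, 0.107]
tool_rot: [1.0, 0.0, 0.0, 0.0]
ft_force: [-0.3, 0.1, 0.1]
grip_width: 0.055
grip_force: 0.0
[0.5728047  0.2239559  0.10696868] [-0.07281499 -0.653221    0.33932202] 0.05078393406631557 0.0
stopper_mid 0.61 215 269 275 331
flask_mid 0.78 163 248 270 357
[0.57284198 0.22393196 0.1069636 ] [ 0.16256703 -0.89812001  0.04922143] 0.04201935221057266 0.0
stopper_mid 0.74 222 275 297 352
flask_mid 0.91 165 247 276 363
```

It is rocking but still upright inside the finger cage. I'll let it settle.

```bash
python3 -m handwheel '[[0,0,0,0],[0,0,0,0],[0,0,0,0],[0,0,0,0],[0,0,0,0],[0,0,0,0],[0,0,0,0],[0,0,0,0],[0,0,0,0],[0,0,0,0],[0,0,0,0],[0,0,0,0]]'
python3 - <<'E'
from h import *
for _ in range(2):
    c,T=wrist();o=robot.get_obs();print(o["position"],o["ft_force"],o["grip_width"],o["grip_force"])
    for l in ("stopper_mid","flask_mid"):
        for k in vision.outline_of("wrist",l)[:1]:
            m=k["mask"];ys,xs=np.where(m);print(l,k["conf"],ys.min(),ys.max(),xs.min(),xs.max())
i=c["frame"][130:300,220:410,::-1]
cv2.imwrite("pics/k.png",cv2.resize(i,None,fx=3,fy=3,interpolation=cv2.INTER_CUBIC))
E
```

```text
time: 11.35
position: [0.5728, 0.2239, 0.107]
tool_rot: [1.0, 0.0, 0.0, -0.0]
ft_force: [0.6, 0.1, -0.3]
grip_width: 0.0392
grip_force: 0.0
[0.5727976  0.22393899 0.1069473 ] [-0.09236774  0.19451021  0.2939056 ] 0.03895952951086091 0.0
flask_mid 0.74 164 247 274 361
[0.57281919 0.22393491 0.10694962] [-0.2643889   0.49400004  0.4161612 ] 0.03891103748222833 0.0
stopper_mid 0.75 218 272 289 346
flask_mid 0.72 164 249 273 361
```

View pics/k.png

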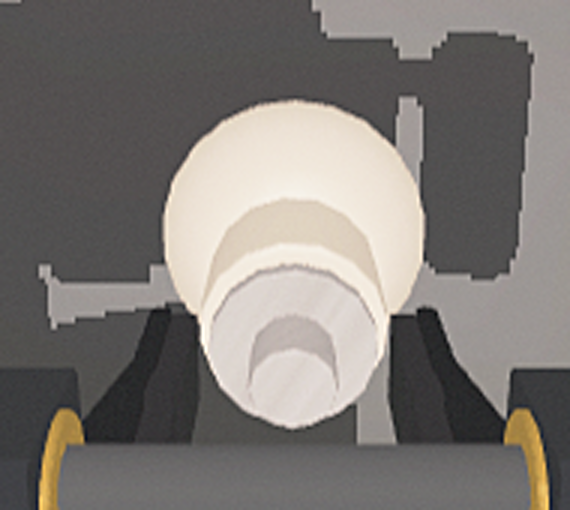

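The flask is upright, with the stopper home and level and the mouth centred between the fingers at [243,318]. Next I open, check again and work out the neck's position.

```bash
python3 -m handwheel '[[0,0,0,0],[0,0,0,0],[0,0,0,0],[0,0,0,0],[0,0,0,0],[0,0,0,0],[0,0,0,0],[0,0,0,0],[0,0,0,0]]' 100
python3 - <<'E'
from h import *
c,T=wrist();o=robot.get_obs();print(o["position"],o["ft_force"],o["grip_width"],o["grip_force"])
print(atz(c,(257.7,318),.116,T),atz(c,(211,318),.095,T)-[.02,0,0])
for l in ("stopper_mid","flask_mid"):
    for k in vision.outline_of("wrist",l)[:1]:
        m=k["mask"];ys,xs=np.where(m);print(l,k["conf"],ys.min(),ys.max(),xs.min(),xs.max())
E
```

```text
time: 12.4
position: [0.5728, 0.2239, 0.107]
tool_rot: [1.0, 0.0, 0.0, -0.0]
ft_force: [0.2, 0.7, 0.4]
grip_width: 0.0851
grip_force: 0.0
[0.57282132 0.22397499 0.10697364] [ 1.15426399  0.49468919 -0.31298076] 0.08584220979254334 0.0
[0.57630492 0.224077   0.116     ] [0.57612659 0.22404199 0.095     ]
stopper_mid 0.89 218 272 290 346
flask_mid 0.91 164 249 274 361
```

```bash
python3 -m handwheel '[[0.008,0,0.02,0],[0.008,0,0.05,0],[0.008,0,0.08,0],[0.008,0,0.097,0],[0.008,0,0.097,0],[0.008,0,0.097,0]]'
python3 -m handwheel '[[0,0,0,0],[0,0,0,0],[0,0,0,0],[0,0,0,0],[0,0,0,0],[0,0,0,0],[0,0,0,0],[0,0,0,0],[0,0,0,0],[0,0,0,0]]' 0 45
python3 - <<'E'
from h import *
c,T=wrist();o=robot.get_obs();print(o["position"],o["ft_force"],o["grip_width"],o["grip_force"])
for l in ("stopper_mid","flask_mid"):
    for k in vision.outline_of("wrist",l)[:1]:
        m=k["mask"];ys,xs=np.where(m);print(l,k["conf"],ys.min(),ys.max(),xs.min(),xs.max())
E
```

```text
time: 13.05
position: [0.5746, 0.2238, 0.0769]
tool_rot: [1.0, 0.0, -0.001, 0.0]
ft_force: [0.3, -1.0, -0.1]
grip_width: 0.087
grip_force: 0.0
time: 13.88
position: [0.5752, 0.224, 0.0779]
tool_rot: [1.0, 0.0, 0.0, 0.0]
ft_force: [-0.3, -0.5, 0.8]
grip_width: 0.0393
grip_force: 45.0
[0.57522199 0.22394114 0.07791634] [-0.39162801 -0.50389698  1.0757366 ] 0.039113804542467365 44.999848919469514
flask_mid 0.76 176 275 269 366
```

```bash
python3 -m handwheel '[[0,0,-0.1,0],[0,0,-0.2,0],[0,0,-0.3,0],[0,0,-0.4,0],[0,0,-0.5,0],[0,0.1,-0.6,0],[-0.05,0.2,-0.7,0],[-0.1,0.3,-0.7,0],[-0.15,0.4,-0.7,0],[-0.2,0.5,-0.7,0],[-0.25,0.6,-0.7,0],[-0.25,0.7,-0.7,0],[-0.25,0.77,-0.7,0],[-0.25,0.77,-0.7,0],[-0.25,0.77,-0.7,0]]'
python3 -m handwheel '[[0,0.1,0,0],[0,0.2,0,0],[0,0.3,0,0],[0,0.4,0,0],[0,0.5,0,0],[0,0.6,0,0],[0,0.7,0,0],[0,0.77,0,0],[0,0.77,0,0],[0,0.77,0,0],[0,0.77,0,0]]'
python3 - <<'E'
from h import *
c,T=wrist();o=robot.get_obs();print(o["position"],o["ft_force"],o["grip_width"],o["grip_force"])
cv2.imwrite("w.png",c["frame"][:,:,::-1])
for l in ("stopper_mid","flask_mid","cup_mouth","mixer"):
    for k in vision.outline_of("wrist",l)[:1]:
        m=k["mask"];ys,xs=np.where(m);print(l,k["point"],round(k["conf"],2),m.sum(),ys.min(),ys.max(),xs.min(),xs.max(),atz(c,((ys.min()+ys.max())/2,(xs.min()+xs.max())/2),.122,T))
        if l=="cup_mouth":
            ct=max(cv2.findContours(m.astype("uint8"),0,1)[0],key=len);e=cv2.fitEllipse(ct);print(e,atz(c,e[0][::-1],.122,T))
E
```

```text
time: 15.28
position: [0.4997, -0.0079, 0.2873]
tool_rot: [1.0, -0.001, -0.001, -0.0]
ft_force: [0.3, 0.8, -2.3]
grip_width: 0.0389
grip_force: 45.0
time: 16.2
position: [0.5001, -0.2364, 0.2871]
tool_rot: [1.0, 0.001, -0.001, -0.001]
ft_force: [0.3, 1.0, -3.3]
grip_width: 0.039
grip_force: 45.0
[ 0.50014814 -0.23617147  0.28733821] [-0.33489528  0.90210672 -2.65138205] 0.03883902701349708 44.99996584789187
stopper_mid [266.8, 317.1] 0.9 1966 242 307 287 352 [ 0.38176131 -0.23823638  0.122     ]
flask_mid [215.6, 317.6] 0.81 5684 175 276 269 366 [ 0.4480233  -0.23568626  0.122     ]
cup_mouth [124.7, 328.5] 0.67 3907 88 159 291 360 [ 0.56474706 -0.2440353   0.122     ]
((325.5774841308594, 122.98780822753906), (68.55047607421875, 70.7448959350586), 0.6342042684555054) [ 0.56527199 -0.24411221  0.122     ]
mixer [122.9, 324.2] 0.61 11421 57 189 269 383 [ 0.56525992 -0.24455811  0.122     ]
```

```bash
python3 -m handwheel '[[0.1,0.026,0,0],[0.18,0.026,0.04,0],[0.21,0.026,0.08,0],[0.21,0.026,0.12,0],[0.21,0.026,0.12,0],[0.21,0.026,0.12,0],[0.21,0.026,0.12,0],[0.21,0.026,0.12,0]]'
python3 - <<'E'
from h import *
o=robot.get_obs();print(o["position"],o["ft_force"])
C={n:snap(n) for n in("scene","side")}
# expected projections for axis at given xy
for n,c in C.items():
    Wi=np.linalg.inv(np.array(c["cam_to_world"]));K=np.array(c["K"])
    def pr(p):
        q=K@(Wi[:3,:3]@p+Wi[:3,3]);return np.round(q[:2]/q[2],1)
    for l in("flask_mid","cup_mouth","mixer"):
        for k in vision.outline_of(n,l)[:1]:
            ys,xs=np.where(k["mask"]);print(n,l,round(k["conf"],2),k["point"],ys.min(),ys.max(),xs.min(),xs.max())
    th=np.linspace(0,2*np.pi,60)
    for z,r in((.122,.032),(.112,.03)):
      for xy in((.558,-.238),(.565,-.244)):
        P=np.array([pr(np.array([xy[0]+r*np.cos(t),xy[1]+r*np.sin(t),z])) for t in th]);print(z,xy,"cols",P[:,0].min(),P[:,0].max(),"rows",P[:,1].min(),P[:,1].max())
    p=o["position"]; P=np.array([pr(p+[.036*np.cos(t),.036*np.sin(t),-.0779+.036]) for t in th]);print("flask pred cols",P[:,0].min(),P[:,0].max())
    cv2.imwrite(n+".png",c["frame"][:,:,::-1])
E
```

```text
time: 17.12
position: [0.5633, -0.246, 0.2528]
tool_rot: [1.0, 0.0, 0.001, 0.0]
ft_force: [-0.2, 0.2, -2.7]
grip_width: 0.0392
grip_force: 45.0
[ 0.56333676 -0.24597776  0.25279498] [-0.17758939  0.20197823 -2.73606527]
scene flask_mid 0.63 [218.5, 253.1] 205 231 240 265
scene cup_mouth 0.55 [238.7, 255.7] 226 246 245 269
scene mixer 0.71 [245.7, 259.7] 221 276 229 288
0.122 (0.558, -0.238) cols 246.7 268.9 rows 222.3 241.5
0.122 (0.565, -0.244) cols 246.5 268.9 rows 225.0 244.4
0.112 (0.558, -0.238) cols 247.9 268.6 rows 224.7 242.6
0.112 (0.565, -0.244) cols 247.8 268.6 rows 227.3 245.5
flask pred cols 239.0 265.9
side flask_mid 0.63 [123.9, 326.7] 112 139 318 342
side cup_mouth 0.61 [151.3, 327.9] 144 162 317 339
side mixer 0.75 [173.1, 332.6] 144 196 302 362
0.122 (0.558, -0.238) cols 319.7 339.9 rows 145.6 157.2
0.122 (0.565, -0.244) cols 318.0 338.1 rows 144.3 155.8
0.112 (0.558, -0.238) cols 320.2 339.1 rows 148.6 159.5
0.112 (0.565, -0.244) cols 318.5 337.3 rows 147.2 158.1
flask pred cols 318.0 341.8
```

All three cameras agree on the cup at about (0.565, -0.244). Next I lower the flask to just above its seat.

```bash
python3 -m handwheel '[[0.002,-0.006,0.05,0],[0.002,-0.006,0.1,0],[0.002,-0.006,0.14,0],[0.002,-0.006,0.17,0],[0.002,-0.006,0.185,0],[0.002,-0.006,0.195,0],[0.002,-0.006,0.2,0],[0.002,-0.006,0.2,0],[0.002,-0.006,0.2,0]]'
python3 -m handwheel '[[0,0,0.005,0],[0,0,0.01,0],[0,0,0.015,0],[0,0,0.015,0],[0,0,0.015,0]]'
```

```text
time: 18.27
position: [0.5643, -0.2443, 0.1925]
tool_rot: [1.0, 0.0, 0.001, 0.0]
ft_force: [-0.1, -0.8, -2.6]
grip_width: 0.0389
grip_force: 45.0
time: 18.68
position: [0.5639, -0.2443, 0.1877]
tool_rot: [1.0, 0.0, 0.0, 0.0]
ft_force: [-1.4, -0.2, -1.1]
grip_width: 0.0389
grip_force: 45.0
```

```bash
python3 -m handwheel '[[-0.003,0,0.005,0],[-0.003,0,0.01,0],[-0.003,0,0.01,0],[-0.003,0,0.01,0]]'
python3 -m handwheel '[[0,0,0.005,0],[0,0,0.01,0],[0,0,0.015,0],[0,0,0.015,0],[0,0,0.015,0]]' - 60
```

```text
time: 19.02
position: [0.5634, -0.2445, 0.1853]
tool_rot: [1.0, 0.0, 0.001, 0.001]
ft_force: [-2.3, -0.8, 6.0]
grip_width: 0.0388
grip_force: 45.0
time: 19.43
position: [0.5634, -0.2445, 0.1815]
tool_rot: [1.0, 0.0, 0.001, 0.001]
ft_force: [-2.7, 0.6, 8.9]
grip_width: 0.0388
grip_force: 60.0
```

```bash
python3 -m handwheel '[[-0.003,0,0.005,0],[-0.003,0,0.01,0],[-0.003,0,0.015,0],[-0.003,0,0.015,0],[-0.003,0,0.015,0]]'
python3 -m handwheel '[[-0.003,0,0.005,0],[-0.003,0,0.007,0],[-0.003,0,0.007,0],[-0.003,0,0.007,0],[-0.003,0,0.007,0]]'
```

```text
time: 19.85
position: [0.5632, -0.2446, 0.1778]
tool_rot: [1.0, 0.0, 0.002, 0.001]
ft_force: [-2.1, 0.4, 12.3]
grip_width: 0.0391
grip_force: 60.0
time: 20.27
position: [0.563, -0.2446, 0.1767]
tool_rot: [1.0, 0.0, 0.003, 0.001]
ft_force: [-2.8, 1.2, 14.1]
grip_width: 0.0386
grip_force: 60.0
```

```bash
python3 -m handwheel '[[-0.002,0,0.004,0],[-0.002,0,0.007,0],[-0.002,0,0.007,0],[-0.002,0,0.007,0],[-0.002,0,0.007,0],[-0.002,0,0.007,0],[-0.002,0,0.007,0],[-0.002,0,0.007,0]]'
python3 - <<'E'
from h import *
for n in("scene","side","wrist"):
    if n=="wrist": c,T=wrist()
    else: c=snap(n)
    for l in("stopper_mid","flask_mid","cup_mouth"):
        for k in vision.outline_of(n,l)[:1]:
            ys,xs=np.where(k["mask"]);print(n,l,round(k["conf"],2),ys.min(),ys.max(),xs.min(),xs.max())
o=robot.get_obs();print(o["position"],o["ft_force"],o["moment"],o["grip_force"])
E
```

```text
time: 20.93
position: [0.5631, -0.2447, 0.1766]
tool_rot: [1.0, 0.0, 0.004, 0.002]
ft_force: [-3.5, 3.1, 23.3]
grip_width: 0.0389
grip_force: 60.0
scene stopper_mid 0.47 218 225 253 258
scene flask_mid 0.6 221 245 244 269
side flask_mid 0.72 136 158 317 339
side cup_mouth 0.55 154 163 317 337
wrist stopper_mid 0.55 240 277 286 351
wrist flask_mid 0.7 175 276 268 366
wrist cup_mouth 0.95 170 199 274 359
[ 0.56311    -0.24466271  0.17657707] [-2.04328902  3.5744728  23.02153343] [0.87371288 0.50404058 0.02566121] 60.01389800658217
```

The force rose 9 N with no further travel, so the cup is on its bottom stop. In the wrist view the stopper and flask sit where they did during the carry.

```bash
python3 -c "
from rig import job
print(job.hand_in())"
```

```text
the job is handed in; nothing more can be done
None
```

I set the stopper home in the flask and stood the flask in the mixer cup, pressed to the bottom stop and still held (60 N grip, about 23 N upward on the wrist); the flask rocked to about 15° (my estimate) when I let go of the stopper but settled upright, and I handed the job in at about 21 s, with no verdict shown.

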